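Set the spray turntable to its long scale line

ROBOT

A 7-joint arm with a two-finger parallel gripper is mounted at the origin on the work surface. World frame = base frame: x ahead of the robot, y to its left, z up, the work surface at z = 0. Lengths are in m, angles in rad, forces in N, time in s.
With the tool pointing down it reaches from about 0.35 to 0.9 m from the base axis. Payload 8.1 kg.
Tool frame: the origin (TCP) lies midway between the tips of the shut fingers; the grasp point (between the pads) lies 19 mm behind it; x points along the fingers, z is the direction in which the jaws open and shut, and the axes are right-handed (so a half turn about x gives the same grasp; the last joint's range is limited). The gripper opens to 92 mm and grips with 3 to 60 N. Pads are 19 mm wide; open, the fingers measure 130 mm over their backs; the gripper's body (75 mm by 190 mm) begins 47 mm behind the grasp point.
Start: joints at [-1.223, 0.434, 0.025, 1.573, -0.012, 1.134, -0.075], TCP at [0.272, 0.563, 0.227] pointing down, gripper open.
Joint ranges: [-2.62, 2.62], [-0.44, 2.09], [-1.27, 1.32], [0.08, 2.57], [-1.32, 4.46], [0.12, 2], [-2.74, 2.74]. Speed limits (rad/s): [2.22, 2.22, 3.01, 3.01, 3.14, 3.14, 3.14].

INTERFACE

Orientations are given as a unit quaternion [w, x, y, z].
In Python, from rig import r gives the robot as it stands. Calls block until the motion is done:
- r.reach(position, orientation): joint-space move of the TCP to a pose.
- r.move_l(position, rotation=None, feed=0.15): straight line of the TCP; rotation=None keeps the orientation; feed is the mean speed in m/s.
- r.move_joints(angles): joint-space move.
- r.set_gripper(opening, force=None): finger opening in m; force is the grip in N (None keeps the last); returns when the fingers have stopped.
- r.dwell(seconds).
- r.ik(position, orientation): joint angles nearest the present ones, or None.
- r.get_obs(): the state.
- r.get_image(name): name is "scene" or "top"; returns a dict with "image" (384x512x3 uint8, red, green, blue), "range_z" (384x512 float32, m along the optical axis (not along the pixel's ray), 0 where there is no reading), "K" (3x3 intrinsics, pixels), "distortion" ([k1, k2, p1, p2, k3] as OpenCV has them; the pictures are not rectified), "xyz" and "attitude" of the camera in the world. Camera axes: x right, y down, z forward; pixel columns grow to the right and rows downward; lengths in m; the calibration is good to about 2 mm. A picture is of the moment at which its call begins.
A pose or a line that the arm cannot do raises r.Unreachable and nothing moves.
- r.hand_in(): hands the job in, once; it reports no verdict.
The state is a dict: "clock": time; "joint_positions": joint angles; "qvel": joint speeds; "joint_efforts": joint torques, N m; "tcp_pos": TCP position; "eef_rot": TCP orientation; "wrist_force": force on the tool from outside, world axes, zero at the start; "ft_torque": the same for the moment, N m; "finger_gap": finger opening in m.
Only numpy, scipy, OpenCV 4.12 (cv2) and the standard library are available. Lean on these libraries where they do the work, as an engineer would, in place of code of your own. Each camera call takes 0.05 s, during which the arm holds its last target. There are 200 camera calls.

TASK

Turn the dial of the spray turntable until the white index mark on the dial lines up with the one long line of the scale on the aluminium rim. Turn it, either way round, by gently pushing its upright steel pegs with the fingertips or the outside of the fingers; do not pinch or lift anything. Leave the turntable standing where it is and leave the jars, parts and other things around it alone.

Things in the scene. Friction and masses are not known exactly. Their poses are not given: they have to be found in the camera images.
- turntable: spray turntable: a round aluminium base, 250 mm in diameter and 18 mm thick, about 2 kg, standing loose on a 4 mm cardboard sheet. The origin is the centre of its underside, z up. Its rim carries 24 black scale lines, 15 degrees apart: 23 short (9 mm) and one long (30 mm, 4 mm wide); the long one lies along the base's own +x axis.
- long_line (a point): inner end of the one long scale line, on top of the rim, 90 mm from the dial's axis, just at the dial's edge
- dial_mark (a point): outer end of the white index mark (a radial bar 55 mm long, 5 mm wide) on top of the dial, at its edge, 90 mm from the axis
- dial_center (a point): centre of the flat top face of the dial, on the vertical axis about which it turns. The dial is a dark grey disc 180 mm in diameter on the base; its top is 36 mm above the underside of the base. At its centre a grey model part is fixed, within 30 mm of the axis and up to 42 mm above the dial's top
- dial (a joint): angle of the index mark from the long line, counter-clockwise seen from above (rad); 0 or 6.283 is lined up. The dial turns freely either way without stops, needs about 2 N at a peg, and stays where it is left
- peg_a (a point): one of three plain steel pegs standing upright on the dial, 14 mm in diameter and 30 mm tall, fixed to the dial with its axis 62 mm from the dial's axis; the point is the centre of its top end. The pegs are 120 degrees apart; this one stands 60 degrees counter-clockwise of the white mark, seen from above
- peg_b (a point): one of three plain steel pegs standing upright on the dial, 14 mm in diameter and 30 mm tall, fixed to the dial with its axis 62 mm from the dial's axis; the point is the centre of its top end. The pegs are 120 degrees apart; this one stands opposite (180 degrees from) the white mark, seen from above
- peg_c (a point): one of three plain steel pegs standing upright on the dial, 14 mm in diameter and 30 mm tall, fixed to the dial with its axis 62 mm from the dial's axis; the point is the centre of its top end. The pegs are 120 degrees apart; this one stands 60 degrees clockwise of the white mark, seen from above
- primer_jar: bystander: jar 44 mm in diameter, 55 mm tall, standing loose beside the turntable; origin at the centre of its underside
- thinner_bottle: bystander: bottle 38 mm in diameter, 95 mm tall, loose; origin at the centre of its underside
- paint_pot: bystander: small pot 34 mm in diameter, 40 mm tall, loose; origin at the centre of its underside
- clip_stand: bystander: model part on a short skewer in a round steel foot 40 mm in diameter, about 91 mm tall, loose; origin at the centre of its underside
- hull_part: bystander: grey model part 50 x 26 x 24 mm lying loose; origin at the centre of its underside
- brush: bystander: brush 150 mm long lying loose along its own x; origin under it

How it is judged:
By the outcome, as a careful person would: the job done as asked, in the order asked, and still so for the second after the job is handed in, with the robot touching nothing.
It also fails if it takes over 64 s, if anything falls off the work surface, if the arm or the gripper's body presses on something with over 40 N, if the wrist force passes 120 N, or if a joint passes its speed limit or range.

## Working session

There is one attempt and no reset: what is moved stays moved. The work goes in short steps, each a Python script; the robot and the scene stay as the last script left them, time stands still between calls to the robot, and variables do not carry over. Pictures are saved under pics/ and viewed, about 8 in all and at most 12, crops included, and the job is handed in when it is done.

```bash
mkdir -p pics; ls; python3 - <<'E'
from rig import r
import cv2,numpy as np
for n in("top","scene"):
    d=r.get_image(n); cv2.imwrite(f"pics/{n}0.png",cv2.resize(d["image"][...,::-1],None,fx=1.5,fy=1.5,interpolation=cv2.INTER_CUBIC))
    print(n,d["K"],d["distortion"],d["xyz"],d["attitude"])
o=r.get_obs();print(o["clock"],o["eef_rot"],o["wrist_force"])
E
```

```text
pics
top [[473.97580499   0.         248.08258094]
 [  0.         473.97580499 181.89355961]
 [  0.           0.           1.        ]] [-0.03543762  0.          0.          0.          0.        ] [0.52704269 0.04817838 1.13453061] [ 0.01663647 -0.70028254  0.71275879 -0.03609018]
scene [[434.6424477    0.         257.3922424 ]
 [  0.         434.6424477  193.96159708]
 [  0.           0.           1.        ]] [0.01712029 0.         0.         0.         0.        ] [ 0.87965294 -0.38187172  0.88229964] [-0.2594479   0.9193568   0.28473425 -0.07997673]
0.1 [ 0.59872065 -0.37586508  0.59953352  0.37525803] [-0.70011783  0.53759761  0.82208202]
```

View pics/top0.png

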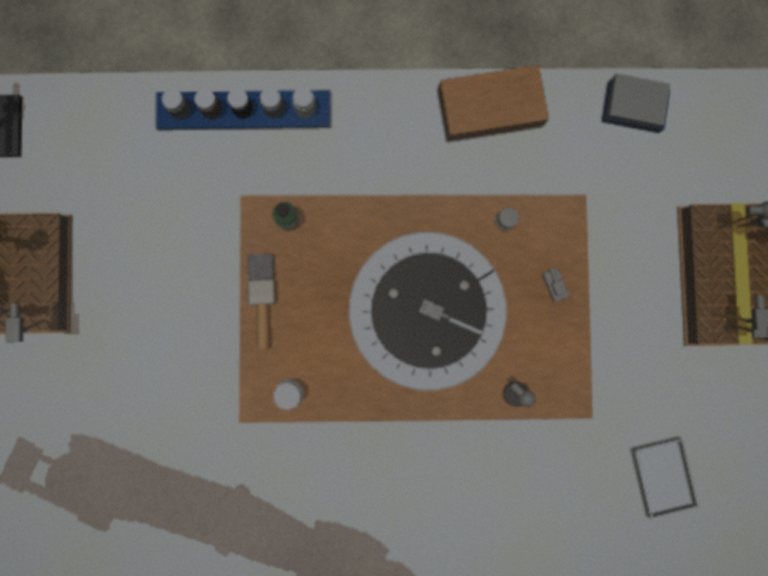

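View pics/scene0.png

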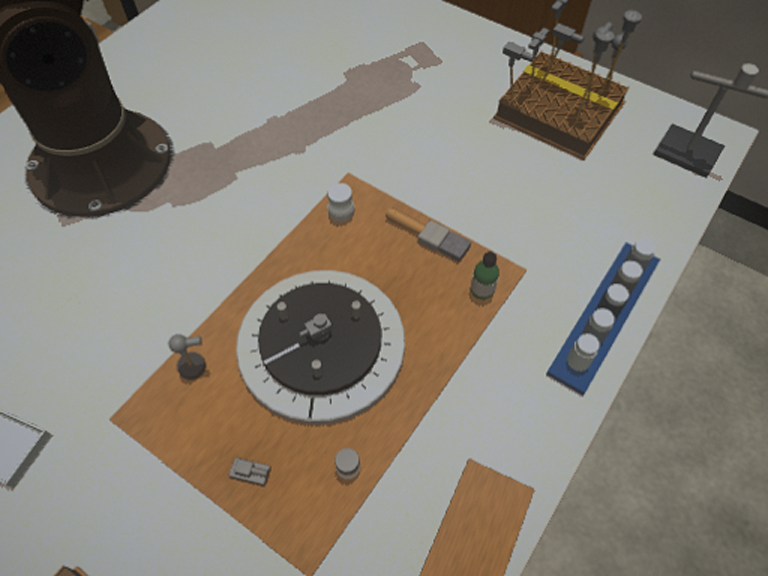

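Top view (×1.5 px): the dial centre is near (429,310) and the mark's outer end near (481,333). The long line runs (478,278)–(494,271), and the pegs are at (464,286), (393,293) and (436,351). The dial needs about 57° CCW. The scene view agrees. Next I'll measure with ray-plane masks.

```bash
cat > h.py <<'E'
from rig import r
import cv2,numpy as np
from scipy.spatial.transform import Rotation as R
def plane(d,z):
    h,w=d["image"].shape[:2]
    uv=np.stack(np.meshgrid(np.arange(w),np.arange(h)),-1).reshape(-1,1,2).astype(float)
    n=cv2.undistortPoints(uv,d["K"],np.array(d["distortion"])).reshape(-1,2)
    q=np.array(d["attitude"]); ray=R.from_quat(q[[1,2,3,0]]).apply(np.c_[n,np.ones(len(n))])
    o=np.array(d["xyz"]); return (o+ray*((z-o[2])/ray[:,2])[:,None])[:,:2].reshape(h,w,2)
def axisdir(p,wt,c):
    """weighted principal axis of p about the known centre c, pointing outwards"""
    q=p-c; v=np.linalg.eigh((q*wt[:,None]).T@q)[1][:,1]
    if v@q.mean(0)<0: v=-v
    return np.arctan2(v[1],v[0])
def measure(name,c0=(0.494,0.049)):
    d=r.get_image(name); g=cv2.cvtColor(d["image"],cv2.COLOR_RGB2GRAY).astype(float)
    P=plane(d,.040); Q=plane(d,.022); c=np.array(c0)
    # dial outline: dark blob, ellipse fitted in world plane coords
    m=((g<85)&(np.hypot(*(P-c).transpose(2,0,1))<.11)).astype(np.uint8)
    cs=max(cv2.findContours(m,0,1)[0],key=cv2.contourArea)
    pts=cv2.convexHull(cs)[:,0]; w=P[pts[:,1],pts[:,0]]
    for _ in range(3):
        A=np.c_[2*w,np.ones(len(w))]; s=np.linalg.lstsq(A,(w**2).sum(1),rcond=None)[0]
        rad=np.sqrt(s[2]+s[:2]@s[:2]); res=abs(np.hypot(*(w-s[:2]).T)-rad); w=w[res<max(.002,np.median(res)*2)]
    c=s[:2]
    # mark: bright on dial r 72..87 (outside the peg tops), then along the whole bar
    rr=np.hypot(*(P-c).transpose(2,0,1)); th=np.arctan2(P[...,1]-c[1],P[...,0]-c[0])
    bg=np.median(g[(rr<.085)&(rr>.035)])
    s1=(rr>.076)&(rr<.085); wt=np.clip(g-bg-25,0,None)
    k=np.argmax(np.where(s1,wt,0)); a=th.flat[k]
    s2=(rr>.045)&(rr<.086)&(abs(np.angle(np.exp(1j*(th-a)))*rr)<.006)
    am=axisdir(P[s2],wt[s2],c)
    # long line: dark on rim, radii without the short lines
    rq=np.hypot(*(Q-c).transpose(2,0,1)); tq=np.arctan2(Q[...,1]-c[1],Q[...,0]-c[0])
    rb=np.median(g[(rq>.1)&(rq<.12)]); wl=np.clip(rb-g-15,0,None)
    s3=(rq>.098)&(rq<.119)
    H=np.histogram(tq[s3],72,(-np.pi,np.pi),weights=wl[s3])[0]; a=-np.pi+(H.argmax()+.5)*np.pi/36
    for _ in range(3):
        s4=s3&(abs(np.angle(np.exp(1j*(tq-a)))*rq)<.008); a=axisdir(Q[s4],wl[s4],c)
    dd=np.degrees; print(name,"c",c.round(4),"R",round(rad,4),"mark",dd(am).round(2),"line",dd(a).round(2),"dial",dd(np.angle(np.exp(1j*(am-a)))).round(2),
      "npx",(wt[s2]>0).sum(),(wl[s4]>0).sum(), "top2 hist",np.sort(H)[-2:].round())
    return c,am,a
E
python3 - <<'E'
from h import *
for n in("top","scene"):
    d=r.get_image(n)
    measure(n)
E
```

```text
top c [ 0.5308 -0.0239] R 0.0527 mark 37.81 line -86.65 dial 124.47 npx 51 58 top2 hist [854. 858.]
scene c [ 0.5279 -0.019 ] R 0.0548 mark 14.33 line -57.77 dial 72.11 npx 16 66 top2 hist [1439. 1492.]
```

```bash
python3 - <<'E'
from h import *
c=plane(r.get_image("top"),.04)[207,286]; print(c, plane(r.get_image("scene"),.04)[225,213])
for n in("top","scene"): measure(n,c)
E
```

```text
[ 0.54889454 -0.06936699] [ 0.55347699 -0.07559663]
top c [ 0.55   -0.0688] R 0.0885 mark -114.17 line -59.77 dial -54.41 npx 54 28 top2 hist [266. 381.]
scene c [ 0.5526 -0.0722] R 0.0912 mark -118.18 line -60.95 dial -57.23 npx 60 27 top2 hist [ 948. 1777.]
```

```bash
cat >> h.py <<'E'
C=np.array([.551,-.070]); RT=.057
def pose(deg,z,sgn,rt=RT):
    a=np.radians(deg); x=np.array([0,0,-1.]); t=sgn*np.array([-np.sin(a),np.cos(a),0])
    q=R.from_matrix(np.c_[x,np.cross(t,x),t]).as_quat()[[3,0,1,2]]
    return np.r_[C+rt*np.array([np.cos(a),np.sin(a)]),z],q
def st():
    o=r.get_obs(); print("t",round(o["clock"],2),"tcp",np.round(o["tcp_pos"],4),"F",np.round(o["wrist_force"],2),"gap",round(o["finger_gap"],4))
E
python3 - <<'E'
from h import *
for s in(1,-1):
    for a in(149,180,210): 
        q=r.ik(*pose(a,.052,s)); print(s,a,None if q is None else np.round(q,2))
E
```

```text
1 149 [-0.77  0.76  1.15  2.11 -0.93  0.91 -1.19]
1 180 [-0.45  0.54  0.67  2.1  -0.53  0.67 -1.  ]
1 210 [-0.37  0.54  0.63  2.07 -0.5   0.68 -0.45]
-1 149 [-0.26  0.48  0.31  2.07 -0.24  0.63  1.25]
-1 180 [-0.18  0.47  0.28  2.08 -0.22  0.62  1.83]
-1 210 [-0.05  0.48  0.18  2.04 -0.14  0.63  2.33]
```

```bash
python3 - <<'E'
from h import *
r.set_gripper(0.0,10)
r.reach(*pose(147,.20,-1)); st()
r.move_l(pose(147,.10,-1)[0]); r.move_l(pose(147,.054,-1)[0],feed=.05); st()
print(np.round(r.get_obs()["joint_positions"],2))
d=r.get_image("scene"); cv2.imwrite("pics/s1.png",cv2.resize(d["image"][150:320,100:320,::-1],None,fx=3,fy=3,interpolation=cv2.INTER_CUBIC))
E
```

```text
t 4.23 tcp [ 0.5035 -0.0379  0.1999] F [ 0.03  0.64 -0.48] gap 0.0005
t 6.12 tcp [ 0.5034 -0.039   0.0542] F [-0.56  0.51  0.13] gap 0.0005
[-0.34  0.49  0.42  2.07 -0.33  0.64  1.3 ]
```

View pics/s1.png

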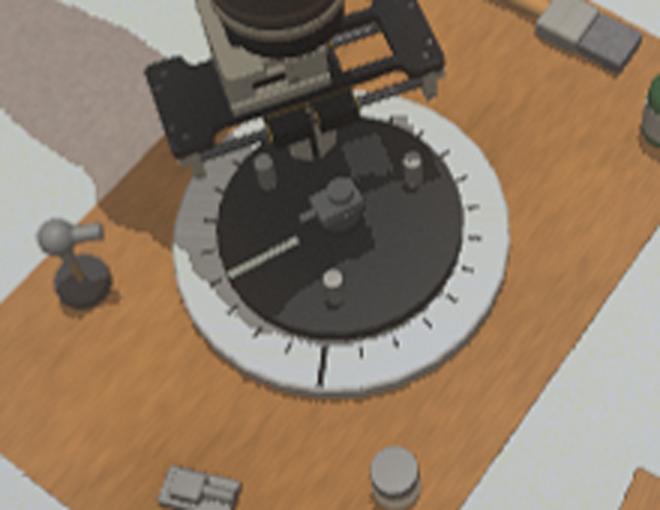

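Closed fingers (crop ≈315,140) are down between peg c (265,165) and peg b (412,165), touching nothing. The mark and long line are both visible. Pushing most of the way now.

```bash
python3 - <<'E'
from h import *
for a in range(153,206,6):
    r.move_l(*pose(a,.054,-1),feed=.04); st()
measure("scene",C)
d=r.get_image("scene"); cv2.imwrite("pics/s2.png",cv2.resize(d["image"][150:320,100:320,::-1],None,fx=3,fy=3,interpolation=cv2.INTER_CUBIC))
E
```

```text
t 6.47 tcp [ 0.5004 -0.0442  0.0543] F [-0.11 -0.06 -0.5 ] gap 0.0004
t 6.77 tcp [ 0.4979 -0.0495  0.0541] F [ 0.57  0.74 -0.48] gap 0.0002
t 7.07 tcp [ 0.4961 -0.055   0.054 ] F [ 0.59 -0.18  1.14] gap 0.0005
t 7.37 tcp [ 0.4948 -0.0609  0.054 ] F [-0.13  0.17  1.01] gap 0.0003
t 7.67 tcp [ 0.4942 -0.067   0.054 ] F [-0.26 -0.25  0.18] gap 0.0004
t 7.97 tcp [ 0.4941 -0.073   0.054 ] F [-0.07  0.62  0.58] gap 0.0004
t 8.27 tcp [ 0.4947 -0.0789  0.054 ] F [ 0.12 -0.42  0.1 ] gap 0.0006
t 8.57 tcp [ 0.496  -0.0847  0.054 ] F [-0.11 -0.09  0.29] gap 0.0007
t 8.87 tcp [ 0.4978 -0.0904  0.054 ] F [0.06 0.29 0.38] gap 0.0008
scene c [ 0.5403 -0.074 ] R 0.0996 mark -68.21 line -142.6 dial 74.39 npx 51 60 top2 hist [4720. 5424.]
```

View pics/s2.png

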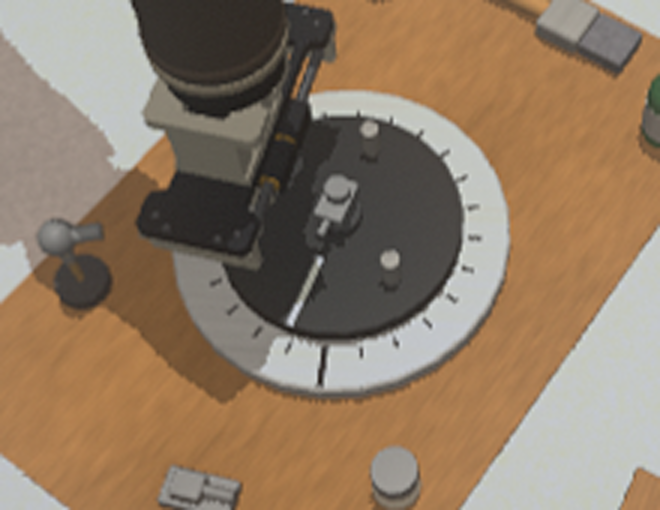

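The push works: the mark's outer end is at crop (292,322) and the long line at (325,347)–(321,384). About 15° remains and the base has not moved. I'll push a bit more, back off, lift clear and measure with an unobstructed view, using the rim outline for the centre.

```bash
cat >> h.py <<'E'
def wrap(x): return np.angle(np.exp(1j*x))
def measure2(name,save=None):
    d=r.get_image(name); im=d["image"]; hsv=cv2.cvtColor(im,cv2.COLOR_RGB2HSV); g=cv2.cvtColor(im,cv2.COLOR_RGB2GRAY).astype(float)
    P=plane(d,.040); Q=plane(d,.022)
    near=np.hypot(*(Q-C).transpose(2,0,1))<.14
    m=(near&(hsv[...,1]<70)&(g>90)).astype(np.uint8)
    cs=max(cv2.findContours(m,0,1)[0],key=cv2.contourArea); pts=cv2.convexHull(cs)[:,0]; w=Q[pts[:,1],pts[:,0]]
    for _ in range(4):
        s=np.linalg.lstsq(np.c_[2*w,np.ones(len(w))],(w**2).sum(1),rcond=None)[0]
        rad=np.sqrt(s[2]+s[:2]@s[:2]); e=abs(np.hypot(*(w-s[:2]).T)-rad); w=w[e<max(.002,2*np.median(e))]
    c=s[:2]
    def pol(X): v=X-c; return np.hypot(v[...,0],v[...,1]),np.arctan2(v[...,1],v[...,0])
    rp,tp=pol(P); rq,tq=pol(Q); L=np.radians(-60.3)
    wt=np.clip(g-np.median(g[(rp<.085)&(rp>.04)])-25,0,None); wl=np.clip(np.median(g[(rq>.1)&(rq<.12)])-g-15,0,None)
    def fit(X,rr,tt,W,a,lo,hi,hw):
        for _ in range(4):
            s=(rr>lo)&(rr<hi)&(abs(wrap(tt-a))*rr<hw); x=X[s]; ww=W[s]
            a=axisdir(x,ww,c)
        mu=(x*ww[:,None]).sum(0)/ww.sum(); v=np.linalg.eigh(((x-mu)*ww[:,None]).T@(x-mu))[1][:,1]; v=v if v@(mu-c)>0 else -v
        return a,np.arctan2(v[1],v[0]),mu
    s1=(rp>.074)&(rp<.085)&(abs(wrap(tp-L))<.6); a0=tp[s1][wt[s1].argmax()]
    am,fm,_=fit(P,rp,tp,wt,a0,.045,.085,.007); al,fl,_=fit(Q,rq,tq,wl,L,.096,.119,.007)
    D=np.degrees; print(name,"c",c.round(4),"R",round(rad,4),"mark",D([am,fm]).round(2),"line",D([al,fl]).round(2),"dial",D(wrap(am-al)).round(2),"free",D(wrap(fm-al)).round(2))
    if save is not None:
        ys,xs=np.where(near); cv2.imwrite(save,cv2.resize(im[ys.min():ys.max(),xs.min():xs.max(),::-1],None,fx=4,fy=4,interpolation=cv2.INTER_CUBIC))
E
python3 - <<'E'
from h import *
for a in(210,214): r.move_l(*pose(a,.054,-1),feed=.03)
st()
r.move_l(*pose(206,.054,-1),feed=.06); r.move_l(pose(206,.15,-1)[0]); 
r.move_l([.40,.12,.25],feed=.25); st()
measure2("top"); measure2("scene")
d=r.get_image("top"); cv2.imwrite("pics/t3.png",cv2.resize(d["image"][130:290,200:400,::-1],None,fx=3.5,fy=3.5,interpolation=cv2.INTER_CUBIC))
E
```

```text
t 9.7 tcp [ 0.5037 -0.1018  0.054 ] F [0.21 0.98 0.16] gap 0.0005
t 11.96 tcp [0.4    0.1189 0.2494] F [-0.06 -0.47 -0.47] gap 0.0007
top c [ 0.5504 -0.0689] R 0.1247 mark [-63.15 -63.37] line [-59.93 -58.3 ] dial -3.22 free -3.44
scene c [ 0.55   -0.0717] R 0.1246 mark [-63.39 -63.04] line [-59.96 -60.1 ] dial -3.43 free -3.08
```

View pics/t3.png

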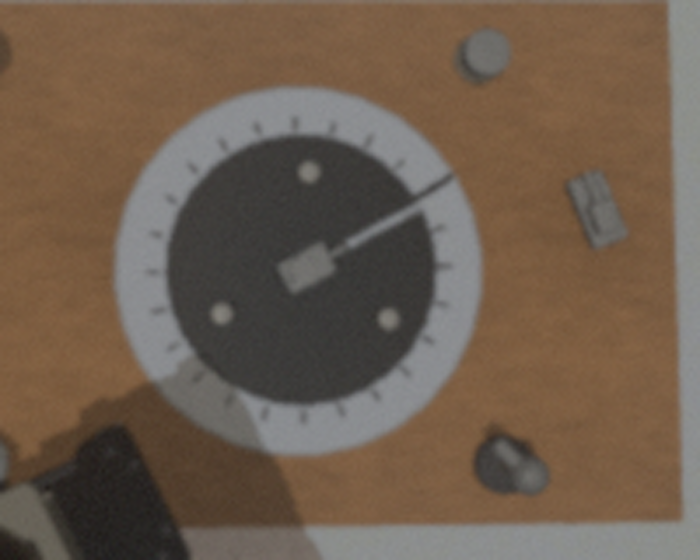

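Top view: the mark (348,244)–(422,206) nearly meets the long line (425,193)–(452,176). Both cameras put it 3.2–3.4° short, so I'll extend the same stroke by 3.3°.

```bash
python3 - <<'E'
from h import *
r.move_l(*pose(204,.15,-1),feed=.25); r.move_l(pose(204,.054,-1)[0],feed=.08)
r.move_l(*pose(210,.054,-1),feed=.04); r.move_l(*pose(214,.054,-1),feed=.03);r.move_l(*pose(217.3,.054,-1),feed=.02); r.dwell(.2); st()
r.move_l(*pose(206,.054,-1),feed=.06); r.move_l(pose(206,.15,-1)[0]); 
r.move_l([.40,.12,.25],feed=.25); st()
for n in("top","scene")*2: measure2(n)
d=r.get_image("scene"); cv2.imwrite("pics/s4.png",cv2.resize(d["image"][150:340,60:320,::-1],None,fx=3,fy=3,interpolation=cv2.INTER_CUBIC))
E
```

```text
t 15.73 tcp [ 0.5055 -0.1043  0.054 ] F [-0.66  1.42  0.72] gap 0.0002
t 18.05 tcp [0.4    0.1189 0.2494] F [ 0.54  0.54 -0.47] gap 0.0002
top c [ 0.5504 -0.0688] R 0.1247 mark [-60.2  -60.04] line [-59.92 -58.24] dial -0.27 free -0.12
scene c [ 0.55   -0.0717] R 0.1246 mark [-60.25 -59.74] line [-59.96 -60.05] dial -0.29 free 0.22
top c [ 0.5505 -0.0689] R 0.1247 mark [-60.21 -60.07] line [-59.96 -59.17] dial -0.25 free -0.11
scene c [ 0.5501 -0.0717] R 0.1246 mark [-60.34 -59.92] line [-60.   -60.09] dial -0.34 free 0.08
```

View pics/s4.png

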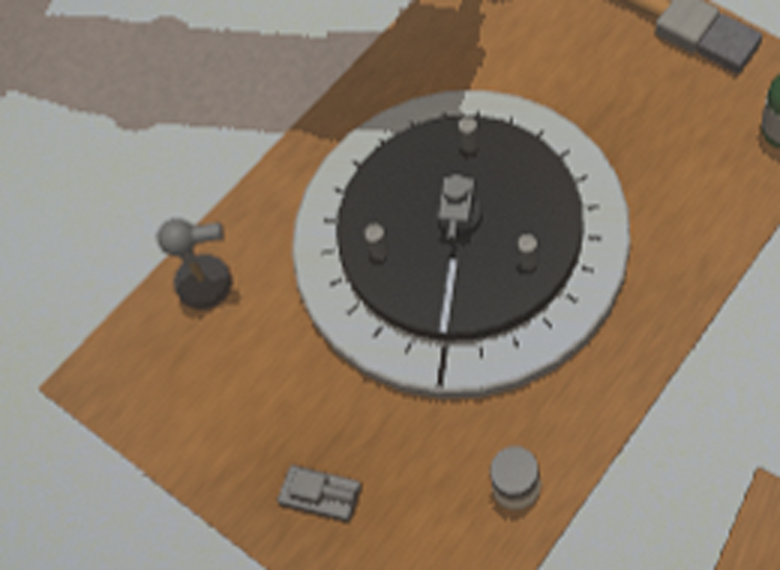

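The mark (454,262)–(444,330) runs straight into the long line (445,347)–(440,385), about 0.3° off. The bystanders stand where they were and the arm is clear. Handing in.

```bash
python3 -c "
from rig import r
print(r.hand_in())"
```

```text
the job is handed in; nothing more can be done
None
```

The dial's white mark now lines up with the long scale line, to within about 0.3° on both cameras. I turned it about 56° counter-clockwise by pushing peg c with the shut fingers, in two strokes. The job is handed in; no verdict was reported.

- **Alignment:** the last readings through the dial centre were −0.25° to −0.34°. The mark's own direction, fitted without the centre, gave −0.12° to +0.22°.
- **Turntable and surroundings:** the base centre read the same before and after the final stroke. The things around it looked unmoved in the views I took, though I did not measure their positions.
- **Robot:** wrist forces were at most about 2 N at each check. The last clock reading was about 18 s of the 64 s allowed, with the arm clear of everything.
- **Disagreements:** the two cameras differ by about 3 mm on where the dial centre is. The top camera's centre-free fit of the long line alone was 0.8° to 1.7° off the others; I did not use it, because it covers only a short stretch of a few pixels. My first measuring attempt used a wrong starting guess and was redone, and one reading taken with the arm blocking the view was discarded.

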